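# Line up the castle nut of a rotator spindle for its split pin

### The job

Lift the loose dust cap off the rotator's bearing pedestal and set it down, without dropping it, open side down on the desk, clear of the pedestal. Then tighten the castle nut under it (clockwise seen from above) only to the first slot that lines up with the cross hole in the spindle, so that a split pin could be pushed through; do not loosen the nut to the slot behind or go past. Let go of the nut, and leave the other things on the desk where they stand.

Things in the scene. Friction and masses are not known exactly. Their poses are not given: they have to be found in the camera images.
- pedestal: Grey bearing pedestal of a bench rotator, bolted down: base plate 130 (x) x 110 (y) x 12 mm, block 96 x 96 mm to 34 mm, round boss 80 mm across with its flat top 40 mm above the desk; on it a land 50 mm across to 43 mm and a collar 34 mm across to 55 mm below the nut. Origin: on the spindle axis at desk level; z up; x runs along the spindle's cross hole.
- spindle_end (a point): Middle of the flat end of the upright threaded spindle, 20 mm thick, fixed in the pedestal, 90 mm above the desk. A dark straight line across the end lies exactly over and along the cross hole. The hole, 4.4 mm wide, passes right through along this point's x axis, 82 mm above the desk, at the height of the nut's slots. z up.
- nut_grip (a point): On the axis of the steel castle nut at mid height of its hexagon, 65 mm above the desk. Hexagon 40 mm across flats, 46 across corners, from 55 to 75 mm above the desk; on it a round crown 37 mm across, to 87 mm, cut by six open slots 7 mm wide, 60 degrees apart, each over the middle of a flat. Turns with the nut: x points out through the middle of a slot and its flat, z up.
- castle_nut (a joint): Turn of the nut in rad, growing clockwise seen from above (tightening). 0: two opposite slots are exactly in line with the cross hole, the first to be so when tightening from the start, which is between -0.8 and -0.3. The slots behind and beyond line up at -1.05 and +1.05. About 0.2 N m of friction, no spring: it stays where left and does not rise or sink.
- dust_cap: Loose round aluminium cap, open below, standing over the nut on the boss (rim 40 mm above the desk) at the start. 60 mm across, 57 mm high, wall 3 mm, 53 mm deep inside; on top a straight black knob 24 mm across (27 at its foot), from 57 to 87 mm above the rim. 0.1 kg. Lift it 50 mm to clear the spindle. Origin: centre of the rim's underside; z up through the knob.
- objective: Bystander: spare microscope objective, white, 34 mm across, 54 mm high, standing behind the pedestal. Origin: centre of its underside.
- oil_bottle: Bystander: small brown bottle with a black cap, 28 mm across, 72 mm high, standing behind the pedestal. Origin: centre of its underside.
- slip_box: Bystander: small tan cardboard box, 45 x 59 x 22 mm, lying behind the pedestal to the right. Origin: centre of its underside.
There are look-alikes about, which are no part of the job. What is shaped like the dust_cap but red is not meant.

How it is judged:
By the outcome, as a careful person would: the job done as asked, in the order asked, and still so for the second after the job is handed in, with the robot touching nothing.
It also fails if it takes over 42 s, if anything falls off the work surface, if the arm or the gripper's body presses on something with over 40 N, if the wrist force passes 120 N, or if a joint passes its speed limit or range.

### The arm

A 6-joint arm with a two-finger parallel gripper is mounted at the origin on a cart in front of the work surface, level with it; the furniture and walls round the work are solid. World frame = base frame: x ahead of the robot, y to its left, z up, the work surface at z = 0. Lengths are in m, angles in rad, forces in N, time in s.
With the tool pointing down it reaches from about 0.275 to 0.725 m from the base axis. Payload 15.9 kg.
Tool frame: the origin (TCP) lies midway between the tips of the shut fingers; the grasp point (between the pads) lies behind it (robot.hold_point_z is the z of the grasp point in the tool frame, in m); z points along the fingers, y is the line along which they close (so a half turn about z gives the same grasp; the last joint's range is limited). The gripper opens to 85 mm and grips with 20 to 120 N. Pads are 22 mm wide; open, the fingers measure 114 mm over their backs; the gripper's body (76 mm by 85 mm) begins 54 mm behind the grasp point. The pads swing forward as they close: fully open they stand 13 mm farther back than shut.
Start: joints at [1.283, 0.213, -0.034, 1.323, 0, 1.571], TCP at [0.142, 0.479, 0.231] pointing down, gripper open.
Joint ranges: [-2.98, 2.98], [-0.74, 1.72], [-1.14, 1.35], [-2.1, 2.04], [-1.57, 1.44], [-3.14, 3.14]. Speed limits (rad/s): [1.89, 1.89, 2.39, 2.57, 3.14, 3.14].

### API

Orientations are given as [roll, pitch, yaw] about the fixed x, y, z axes, in that order (R = Rz(yaw) Ry(pitch) Rx(roll)).
In Python, from workcell import robot, viewer gives the robot as it stands. The module is installed in compiled form; this text tells all that it offers.
- The arm moves only by the tool move_arm, never from a script. Its argument "series" is a list of rows, each an object of numbers: "dx", "dy", "dz": the shift along the tool's x, y, z in mm; "rx", "ry", "rz": the turn, a rotation vector about the tool's x, y, z in rad. A call has 1 to 12 rows; each row shifts and turns the commanded pose from where the row before left it, along the tool's axes as they then stand; what a row does not reach is not made up. A row lasts 1/12 s, in which the tool goes at most 41.7 mm and 7.16 degrees, less where a joint would pass 70% of its speed; a pose out of reach is approached as far as the arm can. A call with a gripper value outside its range is refused whole. "fingers" is the opening, from 0 (shut) to 1 (fully open), set as the call begins (left out, the last holds). The fingers move at their own pace and stop on an object; "grip_force" is the grip in N (left out, the last holds). Time passes only in rows, so rows that do not move let the fingers close. It gives the time, the measured TCP pose, the force, the opening and the grip force at its end, in the units of the state.
- robot.get_state(): the state, without advancing time (a new reading comes with each control period).
- viewer.capture(name): name is "scene" or "top"; returns a dict with "frame" (420x560x3 uint8, red, green, blue), "intrinsics" (3x3 intrinsics, pixels), "pose" (4x4, takes a point from camera to world coordinates). Camera axes: x right, y up, looking along -z (the intrinsics and any distortion apply to the point x, -y, -z); pixel columns grow to the right and rows downward; lengths in m; the calibration is good to about 2 mm. A picture is of the moment at which its call begins. There is no depth.
- robot.hand_in(): hands the job in; it is judged then, once.
The state is a dict: "t": time; "q": joint angles; "qvel": joint speeds; "joint_efforts": joint torques, N m; "position": TCP position; "ee_rot": TCP orientation; "ft_force": force on the tool from outside, world axes, zero at the start; "moment": the same for the moment, N m; "gripper_width": finger opening in m; "grip_force": force on a finger pad.
Only numpy, scipy, OpenCV 4.12 (cv2) and the standard library are available. Lean on these libraries where they do the work, as an engineer would, in place of code of your own. Each camera call takes 0.05 s, during which the arm holds its last target. There are 200 camera calls.

## Working session

There is one attempt and no reset: what is moved stays moved. The work goes in short steps, Python scripts to look and compute and a tool call to move; the robot and the scene stay as the last step left them, time stands still between calls to the robot, and variables do not carry over. Pictures are saved under pics/ and viewed, at most 10 in all, crops included, and the job is handed in when it is done.

Besides the shell and the picture viewer there is one more tool, called after "Emit:" by a JSON object that holds its "name" and its "arguments". move_arm: Moves the arm, as the interface text tells. Its arguments: {"type":"object","properties":{"series":{"type":"array","items":{"type":"object","properties":{"dx":{"type":"number"},"dy":{"type":"number"},"dz":{"type":"number"},"rx":{"type":"number"},"ry":{"type":"number"},"rz":{"type":"number"}}}},"fingers":{"type":"number"},"grip_force":{"type":"number"}},"required":["series"]}

```bash
mkdir -p pics; cat > h.py <<'E'
import numpy as np, cv2
from workcell import robot, viewer
def cap(n):
    c=viewer.capture(n); return c['frame'],np.array(c['intrinsics']),np.array(c['pose'])
def ray(K,P,u,v,z):
    d=np.linalg.inv(K)@[u,v,1]; d=P[:3,:3]@[d[0],-d[1],-d[2]]; o=P[:3,3]
    return o+d*(z-o[2])/d[2]
def proj(K,P,p):
    c=P[:3,:3].T@(np.array(p)-P[:3,3]); q=K@[c[0],-c[1],-c[2]]; return q[:2]/q[2]
def crop(f,x0,y0,x1,y1,s,name): cv2.imwrite(name,cv2.resize(f[y0:y1,x0:x1,::-1],None,fx=s,fy=s,interpolation=cv2.INTER_CUBIC))
E
python3 - <<'E'
from h import *
for n in('scene','top'):
    f,K,P=cap(n); cv2.imwrite(f'pics/{n}0.png',f[:,:,::-1]); print(n,K.round(1).tolist(),P.round(3).tolist())
s=robot.get_state(); print(s, robot.hold_point_z)
E
```

```text
scene [[413.6, 0.0, 283.5], [0.0, 413.6, 213.6], [0.0, 0.0, 1.0]] [[-0.91, 0.268, -0.315, 0.33], [-0.414, -0.616, 0.671, 0.552], [-0.014, 0.741, 0.671, 0.648], [0.0, 0.0, 0.0, 1.0]]
top [[385.4, 0.0, 274.1], [0.0, 385.4, 213.6], [0.0, 0.0, 1.0]] [[0.005, 0.982, -0.187, 0.451], [-1.0, 0.004, -0.005, -0.005], [-0.005, 0.187, 0.982, 0.905], [0.0, 0.0, 0.0, 1.0]]
{'t': 0.1, 'q': array([ 1.28301890e+00,  2.13353212e-01, -3.49641966e-02,  1.32350611e+00,
        2.23627556e-05,  1.57080487e+00]), 'qvel': array([-0.00057194,  0.00104479,  0.00190883, -0.00066369,  0.00072659,
        0.0003439 ]), 'joint_efforts': array([-4.24612972e-04, -6.87249827e+01,  4.87803340e+01,  1.23051525e-02,
        7.09794608e-05, -7.90942181e-06]), 'position': array([0.14181953, 0.47915479, 0.23085529]), 'ee_rot': array([-3.14056546e+00, -2.23539716e-05,  2.85380666e+00]), 'ft_force': array([-0.62459458, -0.12414697,  0.72784642]), 'moment': array([-0.00684888,  0.04829528,  0.0208765 ]), 'grip_force': 0.0, 'gripper_width': 0.0855760881429875} -0.0187
```

View pics/scene0.png

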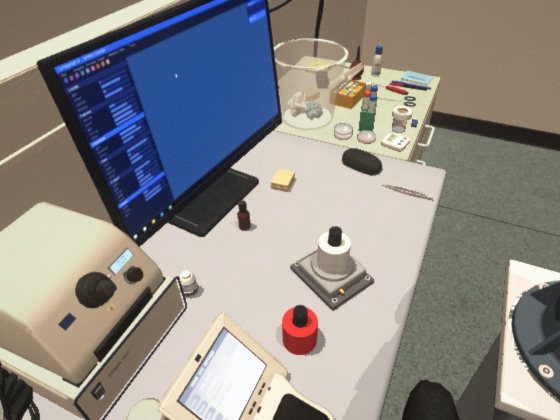

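View pics/top0.png

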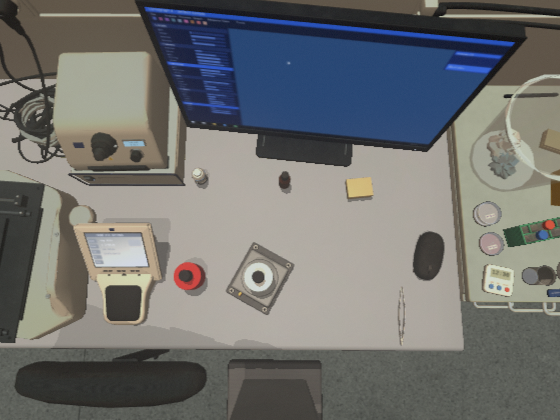

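The dust cap could be the aluminium one on the pedestal (top 258,279; scene 334,255) or the red one on the desk (top 188,276; scene 300,330). The aluminium one fits, since it isn't red and stands on the pedestal boss. I'll confirm it in a crop.

```bash
python3 - <<'E'
from h import *
f,K,P=cap('top'); g,K2,P2=cap('scene')
a=cv2.resize(f[235:325,170:300,::-1],None,fx=5,fy=5,interpolation=cv2.INTER_CUBIC)[:,:,:]
b=cv2.resize(g[220:370,270:390,::-1],None,fx=3,fy=3)
b=cv2.copyMakeBorder(b,0,0,0,0,0)
cv2.imwrite('pics/c1.png',a)
print(ray(K,P,258,277,.127),ray(K2,P2,335,233,.127), ray(K,P,188,276,.08))
for p in [(258,277,.127)]:
    q=ray(K,P,*p); print(proj(K2,P2,q), proj(K,P,[q[0],q[1],.04]))
E
```

```text
[0.47048518 0.03085119 0.127     ] [0.46959898 0.04217935 0.127     ] [0.4730061  0.18123753 0.08      ]
[336.61284129 228.78176565] [259.79311701 277.98457104]
```

View pics/c1.png

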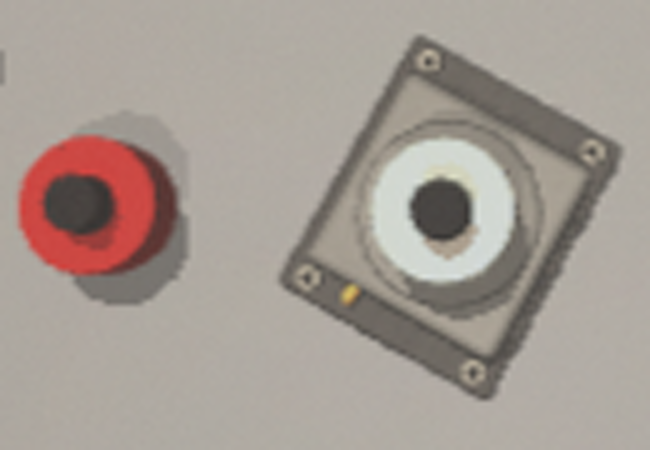

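The crop confirms the bare aluminium cap on the pedestal, with its knob at top px (258.2,276.8). The base plate corners are clear, and the red look-alike is on the left at px (188,276).

```bash
cat >> h.py <<'E'
def delta(target,yaw=None):
    s=robot.get_state(); from scipy.spatial.transform import Rotation as R
    M=R.from_euler('xyz',s['ee_rot']).as_matrix(); p=s['position']
    d=M.T@(np.array(target)-p)*1000
    print('pos',p.round(4),'rot',s['ee_rot'].round(4),'q',s['q'].round(3)); print('tool delta mm',d.round(1))
E
python3 - <<'E'
from h import *
f,K,P=cap('top')
c=[ray(K,P,170+u/5,235+v/5,.012) for u,v in[(418,36),(622,150),(490,400),(281,282)]]
c=np.array(c); print(c.round(4),'mid',c.mean(0))
print([np.linalg.norm(c[i]-c[(i+1)%4]).round(4) for i in range(4)])
for a,b in((3,0),(2,1)): d=c[b]-c[a]; print('xaxis yaw',np.arctan2(d[1],d[0]))
k=ray(K,P,258.2,276.8,.127); print('knob',k,'captop',ray(K,P,258.6,277.2,.097))
for n,u,v in(('obj',200,182),('oil',284,187),('slip',359,188)): print(n,ray(K,P,u,v,0))
delta([k[0],k[1],.2])
E
```

```text
[[ 0.5532  0.0474  0.012 ]
 [ 0.501  -0.0473  0.012 ]
 [ 0.3891  0.0126  0.012 ]
 [ 0.4406  0.108   0.012 ]] mid [0.47097967 0.03019    0.012     ]
[np.float64(0.1081), np.float64(0.1268), np.float64(0.1085), np.float64(0.1278)]
xaxis yaw -0.4941679063318977
xaxis yaw -0.4914168778877519
knob [0.47088069 0.03045739 0.127     ] captop [0.47081824 0.03098313 0.097     ]
obj [0.70084994 0.18062529 0.        ]
oil [ 0.68908437 -0.02355127  0.        ]
slip [ 0.6872744  -0.20495023  0.        ]
pos [0.1419 0.4793 0.2311] rot [-3.1411 -0.      2.8538] q [ 1.283  0.213 -0.035  1.323  0.     1.571]
tool delta mm [-442.9 -337.    31.2]
```

Emit:
{"name": "move_arm", "arguments": {"series": [{"dx": -27, "dy": -20.5}, {"dx": -27, "dy": -20.5}, {"dx": -27, "dy": -20.5}, {"dx": -27, "dy": -20.5}, {"dx": -27, "dy": -20.5}, {"dx": -27, "dy": -20.5}, {"dx": -27, "dy": -20.5}, {"dx": -27, "dy": -20.5}, {"dx": -27, "dy": -20.5}, {"dx": -27, "dy": -20.5}, {"dx": -27, "dy": -20.5}, {"dx": -27, "dy": -20.5}]}}

```text
$.series[0]: bad value
```

Emit:
{"name": "move_arm", "arguments": {"series": [{"dx": -27, "dy": -20.5, "dz": 8}, {"dx": -27, "dy": -20.5, "dz": 8}, {"dx": -27, "dy": -20.5, "dz": 8}, {"dx": -22, "dy": -20.5, "dz": 7}, {"dx": -16, "dy": -9}, {}]}}

```text
$.series[0]: bad value
```

```bash
python3 - <<'E'
from h import *
delta([.471,.0305,.101])
E
```

```text
pos [0.1419 0.4793 0.2311] rot [-3.1411 -0.      2.8538] q [ 1.283  0.213 -0.035  1.323  0.     1.571]
tool delta mm [-443.  -336.8  130.2]
```

Emit:
{"name": "move_arm", "arguments": {"series": [{"dx": -27, "dy": -20.5, "dz": 0, "rx": 0, "ry": 0, "rz": 0}, {"dx": -27, "dy": -20.5, "dz": 0, "rx": 0, "ry": 0, "rz": 0}, {"dx": -27, "dy": -20.5, "dz": 0, "rx": 0, "ry": 0, "rz": 0}, {"dx": -27, "dy": -20.5, "dz": 0, "rx": 0, "ry": 0, "rz": 0}, {"dx": -27, "dy": -20.5, "dz": 0, "rx": 0, "ry": 0, "rz": 0}, {"dx": -27, "dy": -20.5, "dz": 0, "rx": 0, "ry": 0, "rz": 0}, {"dx": -27, "dy": -20.5, "dz": 0, "rx": 0, "ry": 0, "rz": 0}, {"dx": -27, "dy": -20.5, "dz": 0, "rx": 0, "ry": 0, "rz": 0}, {"dx": -27, "dy": -20.5, "dz": 0, "rx": 0, "ry": 0, "rz": 0}, {"dx": -27, "dy": -20.5, "dz": 0, "rx": 0, "ry": 0, "rz": 0}, {"dx": -27, "dy": -20.5, "dz": 0, "rx": 0, "ry": 0, "rz": 0}, {"dx": -27, "dy": -20.5, "dz": 0, "rx": 0, "ry": 0, "rz": 0}]}}

```text
t: 1.25
position: [0.3834, 0.15, 0.2314]
ee_rot: [3.141, 0.0, 2.854]
ft_force: [-0.7, 0.3, 0.3]
gripper_width: 0.0858
grip_force: 0.0
```

Emit:
{"name": "move_arm", "arguments": {"series": [{"dx": -27, "dy": -20.5, "dz": 8}, {"dx": -27, "dy": -20.5, "dz": 8}, {"dx": -27, "dy": -20.5, "dz": 8}, {"dx": -25, "dy": -20, "dz": 7}, {"dx": -13, "dy": -9.5, "dz": 10}, {"dz": 10}, {"dx": 0}]}}

```text
$.series[0]: bad value
```

```bash
python3 - <<'E'
from h import *
delta([.471,.0305,.101])
E
```

```text
pos [0.3834 0.15   0.2314] rot [3.1414e+00 2.0000e-04 2.8537e+00] q [ 0.373  0.031 -0.243  1.296  0.     0.661]
tool delta mm [-117.9  -89.7  130.4]
```

All six fields are needed in every row.

Emit:
{"name": "move_arm", "arguments": {"series": [{"dx": -26, "dy": -20, "dz": 8, "rx": 0, "ry": 0, "rz": 0}, {"dx": -26, "dy": -20, "dz": 8, "rx": 0, "ry": 0, "rz": 0}, {"dx": -26, "dy": -20, "dz": 8, "rx": 0, "ry": 0, "rz": 0}, {"dx": -26, "dy": -20, "dz": 8, "rx": 0, "ry": 0, "rz": 0}, {"dx": -14, "dy": -9.7, "dz": 10, "rx": 0, "ry": 0, "rz": 0}, {"dx": 0, "dy": 0, "dz": 20, "rx": 0, "ry": 0, "rz": 0}, {"dx": 0, "dy": 0, "dz": 20, "rx": 0, "ry": 0, "rz": 0}, {"dx": 0, "dy": 0, "dz": 20, "rx": 0, "ry": 0, "rz": 0}, {"dx": 0, "dy": 0, "dz": 14, "rx": 0, "ry": 0, "rz": 0}, {"dx": 0, "dy": 0, "dz": 10, "rx": 0, "ry": 0, "rz": 0}, {"dx": 0, "dy": 0, "dz": 3, "rx": 0, "ry": 0, "rz": 0}, {"dx": 0, "dy": 0, "dz": 0, "rx": 0, "ry": 0, "rz": 0}]}}

```text
t: 2.25
position: [0.4702, 0.0321, 0.102]
ee_rot: [-3.141, -0.001, 2.854]
ft_force: [-0.3, 0.5, 0.8]
gripper_width: 0.0858
grip_force: 0.0
```

```bash
python3 - <<'E'
from h import *
delta([.471,.0305,.101])
g,K,P=cap('scene'); crop(g,260,150,410,310,3.7,'pics/s2.png')
E
```

```text
pos [0.4702 0.0321 0.102 ] rot [-3.1413e+00 -8.0000e-04  2.8539e+00] q [ 0.068  0.221 -0.36   0.991 -0.     0.356]
tool delta mm [-1.2 -1.3  1. ]
```

View pics/s2.png

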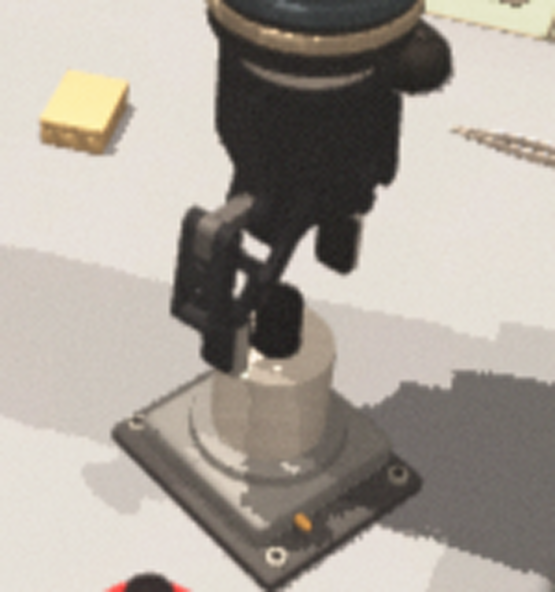

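The knob (crop px 278,320) sits between the open fingers above the bare cap. I'll centre on it and close.

Emit:
{"name": "move_arm", "arguments": {"series": [{"dx": -1.2, "dy": -1.3, "dz": 0, "rx": 0, "ry": 0, "rz": 0}, {"dx": 0, "dy": 0, "dz": 0, "rx": 0, "ry": 0, "rz": 0}]}}

```text
t: 2.47
position: [0.472, 0.0304, 0.1032]
ee_rot: [3.141, 0.001, 2.854]
ft_force: [-0.2, 0.2, -0.7]
gripper_width: 0.0852
grip_force: 0.0
```

Emit:
{"name": "move_arm", "arguments": {"series": [{"dx": 0, "dy": 0, "dz": 0, "rx": 0, "ry": 0, "rz": 0}, {"dx": 0, "dy": 0, "dz": 0, "rx": 0, "ry": 0, "rz": 0}, {"dx": 0, "dy": 0, "dz": 0, "rx": 0, "ry": 0, "rz": 0}, {"dx": 0, "dy": 0, "dz": 0, "rx": 0, "ry": 0, "rz": 0}, {"dx": 0, "dy": 0, "dz": 0, "rx": 0, "ry": 0, "rz": 0}, {"dx": 0, "dy": 0, "dz": 0, "rx": 0, "ry": 0, "rz": 0}, {"dx": 0, "dy": 0, "dz": 0, "rx": 0, "ry": 0, "rz": 0}, {"dx": 0, "dy": 0, "dz": 0, "rx": 0, "ry": 0, "rz": 0}, {"dx": 0, "dy": 0, "dz": 0, "rx": 0, "ry": 0, "rz": 0}, {"dx": 0, "dy": 0, "dz": 0, "rx": 0, "ry": 0, "rz": 0}], "fingers": 0, "grip_force": 40}}

```text
t: 3.3
position: [0.4712, 0.0305, 0.1023]
ee_rot: [-3.142, -0.0, 2.854]
ft_force: [-0.2, 0.2, -0.2]
gripper_width: 0.0222
grip_force: 39.5
```

Emit:
{"name": "move_arm", "arguments": {"series": [{"dx": 0, "dy": 0, "dz": -3, "rx": 0, "ry": 0, "rz": 0}, {"dx": 0, "dy": 0, "dz": -8, "rx": 0, "ry": 0, "rz": 0}, {"dx": 0, "dy": 0, "dz": -12, "rx": 0, "ry": 0, "rz": 0}, {"dx": 0, "dy": 0, "dz": -12, "rx": 0, "ry": 0, "rz": 0}, {"dx": 0, "dy": 0, "dz": -12, "rx": 0, "ry": 0, "rz": 0}, {"dx": 0, "dy": 0, "dz": -12, "rx": 0, "ry": 0, "rz": 0}, {"dx": 0, "dy": 0, "dz": -8, "rx": 0, "ry": 0, "rz": 0}, {"dx": 0, "dy": 0, "dz": -3, "rx": 0, "ry": 0, "rz": 0}, {"dx": 0, "dy": 0, "dz": 0, "rx": 0, "ry": 0, "rz": 0}]}}

```text
t: 4.05
position: [0.4716, 0.0305, 0.1731]
ee_rot: [3.141, 0.001, 2.854]
ft_force: [0.3, -0.1, -1.5]
gripper_width: 0.0219
grip_force: 39.5
```

Emit:
{"name": "move_arm", "arguments": {"series": [{"dx": -1, "dy": -8, "dz": 0, "rx": 0, "ry": 0, "rz": 0}, {"dx": -2, "dy": -14, "dz": 0, "rx": 0, "ry": 0, "rz": 0}, {"dx": -3, "dy": -18, "dz": 0, "rx": 0, "ry": 0, "rz": 0}, {"dx": -3, "dy": -18, "dz": 0, "rx": 0, "ry": 0, "rz": 0}, {"dx": -3, "dy": -18, "dz": 0, "rx": 0, "ry": 0, "rz": 0}, {"dx": -3, "dy": -18, "dz": 0, "rx": 0, "ry": 0, "rz": 0}, {"dx": -3, "dy": -18, "dz": 0, "rx": 0, "ry": 0, "rz": 0}, {"dx": -3, "dy": -18, "dz": 0, "rx": 0, "ry": 0, "rz": 0}, {"dx": -3, "dy": -16, "dz": 0, "rx": 0, "ry": 0, "rz": 0}, {"dx": -1, "dy": -10, "dz": 0, "rx": 0, "ry": 0, "rz": 0}, {"dx": -1, "dy": -4, "dz": 0, "rx": 0, "ry": 0, "rz": 0}, {"dx": 0, "dy": 0, "dz": 0, "rx": 0, "ry": 0, "rz": 0}]}}

```text
t: 5.05
position: [0.4504, -0.1309, 0.1719]
ee_rot: [-3.142, -0.001, 2.853]
ft_force: [-0.3, -0.7, -1.2]
gripper_width: 0.022
grip_force: 39.5
```

```bash
python3 - <<'E'
from h import *
delta([.45,-.13,.0625]); print(robot.get_state()['gripper_width'])
g,K,P=cap('scene'); f,K1,P1=cap('top')
a=cv2.resize(g[190:330,200:420,::-1],(620,395)); 
b=cv2.resize(f[250:310,228:318,::-1],None,fx=6.5,fy=6.5,interpolation=cv2.INTER_CUBIC)
cv2.imwrite('pics/s3.png',b); cv2.imwrite('pics/s3s.png',a)
E
```

```text
pos [ 0.4504 -0.1309  0.1719] rot [-3.1416e+00 -7.0000e-04  2.8526e+00] q [-0.283  0.17  -0.238  1.163 -0.     0.006]
tool delta mm [  0.5   0.8 109.4]
0.02202014077069877
```

View pics/s3.png

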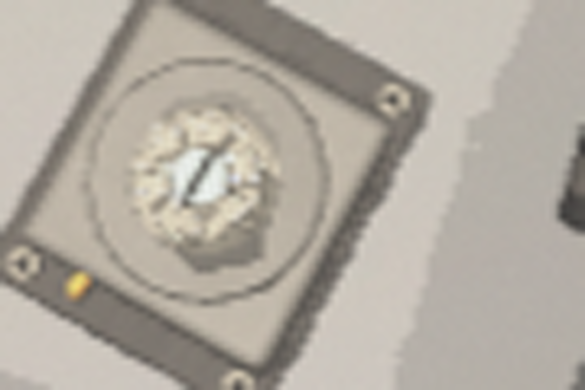

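The cap is in the gripper. The nut is uncovered, with the spindle end at top px (259.2,277.2) and its line running upper-right to lower-left. Next I'll put the cap down.

Emit:
{"name": "move_arm", "arguments": {"series": [{"dx": 0, "dy": 0, "dz": 5, "rx": 0, "ry": 0, "rz": 0}, {"dx": 0, "dy": 0, "dz": 12, "rx": 0, "ry": 0, "rz": 0}, {"dx": 0, "dy": 0, "dz": 16, "rx": 0, "ry": 0, "rz": 0}, {"dx": 0, "dy": 0, "dz": 16, "rx": 0, "ry": 0, "rz": 0}, {"dx": 0, "dy": 0, "dz": 16, "rx": 0, "ry": 0, "rz": 0}, {"dx": 0, "dy": 0, "dz": 16, "rx": 0, "ry": 0, "rz": 0}, {"dx": 0, "dy": 0, "dz": 12, "rx": 0, "ry": 0, "rz": 0}, {"dx": 0, "dy": 0, "dz": 7, "rx": 0, "ry": 0, "rz": 0}, {"dx": 0, "dy": 0, "dz": 4, "rx": 0, "ry": 0, "rz": 0}, {"dx": 0, "dy": 0, "dz": 2, "rx": 0, "ry": 0, "rz": 0}, {"dx": 0, "dy": 0, "dz": 1, "rx": 0, "ry": 0, "rz": 0}, {"dx": 0, "dy": 0, "dz": 0, "rx": 0, "ry": 0, "rz": 0}]}}

```text
t: 6.15
position: [0.4511, -0.1303, 0.0656]
ee_rot: [3.142, 0.001, 2.854]
ft_force: [-0.1, 0.2, -1.2]
gripper_width: 0.0219
grip_force: 39.5
```

Emit:
{"name": "move_arm", "arguments": {"series": [{"dx": 0, "dy": 0, "dz": 1, "rx": 0, "ry": 0, "rz": 0}, {"dx": 0, "dy": 0, "dz": 1, "rx": 0, "ry": 0, "rz": 0}, {"dx": 0, "dy": 0, "dz": 0, "rx": 0, "ry": 0, "rz": 0}]}}

```text
t: 6.4
position: [0.4508, -0.1304, 0.0634]
ee_rot: [3.142, 0.0, 2.854]
ft_force: [-0.0, 0.0, -1.3]
gripper_width: 0.0218
grip_force: 39.5
```

Emit:
{"name": "move_arm", "arguments": {"series": [{"dx": 0, "dy": 0, "dz": 0.6, "rx": 0, "ry": 0, "rz": 0}, {"dx": 0, "dy": 0, "dz": 0.5, "rx": 0, "ry": 0, "rz": 0}, {"dx": 0, "dy": 0, "dz": 0, "rx": 0, "ry": 0, "rz": 0}]}}

```text
t: 6.65
position: [0.4509, -0.1304, 0.0623]
ee_rot: [-3.142, 0.0, 2.854]
ft_force: [0.6, -0.5, -0.3]
gripper_width: 0.0216
grip_force: 39.8
```

Emit:
{"name": "move_arm", "arguments": {"series": [{"dx": 0, "dy": 0, "dz": 0.4, "rx": 0, "ry": 0, "rz": 0}, {"dx": 0, "dy": 0, "dz": 0, "rx": 0, "ry": 0, "rz": 0}]}}

```text
t: 6.82
position: [0.4511, -0.1303, 0.0622]
ee_rot: [3.141, 0.001, 2.854]
ft_force: [-0.7, 1.2, 4.8]
gripper_width: 0.0218
grip_force: 40.2
```

Emit:
{"name": "move_arm", "arguments": {"series": [{"dx": 0, "dy": 0, "dz": 0, "rx": 0, "ry": 0, "rz": 0}, {"dx": 0, "dy": 0, "dz": 0, "rx": 0, "ry": 0, "rz": 0}, {"dx": 0, "dy": 0, "dz": 0, "rx": 0, "ry": 0, "rz": 0}, {"dx": 0, "dy": 0, "dz": 0, "rx": 0, "ry": 0, "rz": 0}, {"dx": 0, "dy": 0, "dz": 0, "rx": 0, "ry": 0, "rz": 0}, {"dx": 0, "dy": 0, "dz": 0, "rx": 0, "ry": 0, "rz": 0}, {"dx": 0, "dy": 0, "dz": 0, "rx": 0, "ry": 0, "rz": 0}, {"dx": 0, "dy": 0, "dz": 0, "rx": 0, "ry": 0, "rz": 0}], "fingers": 1}}

```text
t: 7.48
position: [0.4508, -0.1303, 0.0618]
ee_rot: [3.142, 0.0, 2.854]
ft_force: [-0.4, -0.0, 0.2]
gripper_width: 0.0854
grip_force: 0.0
```

Emit:
{"name": "move_arm", "arguments": {"series": [{"dx": 0, "dy": 0, "dz": -6, "rx": 0, "ry": 0, "rz": 0}, {"dx": 0, "dy": 0, "dz": -14, "rx": 0, "ry": 0, "rz": 0}, {"dx": 0, "dy": 0, "dz": -20, "rx": 0, "ry": 0, "rz": 0}, {"dx": 0, "dy": 0, "dz": -25, "rx": 0, "ry": 0, "rz": 0}, {"dx": 0, "dy": 0, "dz": -25, "rx": 0, "ry": 0, "rz": 0}, {"dx": 0, "dy": 0, "dz": -18, "rx": 0, "ry": 0, "rz": 0}, {"dx": 0, "dy": 0, "dz": -8, "rx": 0, "ry": 0, "rz": 0}, {"dx": 0, "dy": 0, "dz": 0, "rx": 0, "ry": 0, "rz": 0}]}}

```text
t: 8.15
position: [0.4517, -0.1306, 0.1795]
ee_rot: [3.142, 0.003, 2.854]
ft_force: [-0.4, -0.5, -0.3]
gripper_width: 0.0856
grip_force: 0.0
```

```bash
python3 - <<'E'
from h import *
fs=[];gs=[]
for i in range(5): 
    f,K,P=cap('top'); g,K2,P2=cap('scene'); fs.append(f); gs.append(g)
f=np.mean(fs,0).astype(np.uint8); g=np.mean(gs,0).astype(np.uint8)
o=np.array([.471,.0302])
def rect(im,K,P,z,r=.032,n=390):
    # rectified view of plane z in pedestal frame, x right, y up
    a=-.493; t=np.linspace(-r,r,n); X,Y=np.meshgrid(t,-t)
    W=np.stack([o[0]+X*np.cos(a)-Y*np.sin(a),o[1]+X*np.sin(a)+Y*np.cos(a),0*X+z],-1)
    c=(W-P[:3,3])@P[:3,:3]; q=np.stack([c[...,0],-c[...,1],-c[...,2]],-1)@K.T
    m=(q[...,:2]/q[...,2:]).astype(np.float32)
    return cv2.remap(im,m,None,cv2.INTER_CUBIC)
np.savez('nut.npz',f=f,g=g,K=K,P=P,K2=K2,P2=P2)
A=[rect(f,K,P,.087),rect(g,K2,P2,.087)]
cv2.imwrite('pics/r1.png',np.hstack(A)[:,:,::-1])
print(ray(K,P,259.2,277.2,.09)); delta([.471,.0305,.17])
E
```

```text
[0.47099251 0.03004111 0.09      ]
pos [ 0.4506 -0.1303  0.1774] rot [-3.1416e+00 -7.0000e-04  2.8538e+00] q [-0.281  0.167 -0.227  1.177 -0.     0.006]
tool delta mm [ 26.  160.    7.5]
```

View pics/r1.png

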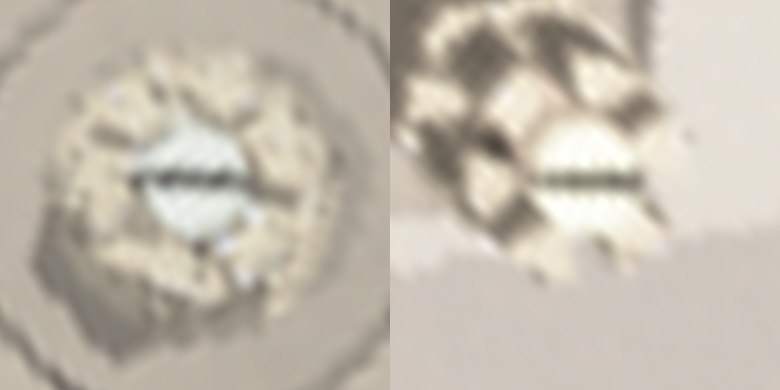

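```bash
python3 - <<'E'
from h import *
d=np.load('nut.npz'); a=-.493
def samp(im,K,P,W):
    c=(W-P[:3,3])@P[:3,:3]; q=np.stack([c[...,0],-c[...,1],-c[...,2]],-1)@K.T
    m=(q[...,:2]/q[...,2:]).astype(np.float32); return cv2.remap(im,m,None,cv2.INTER_LINEAR)
def grid(o,z,R,n=121):
    t=np.linspace(-R,R,n); X,Y=np.meshgrid(t,t)
    W=np.stack([o[0]+X*np.cos(a)-Y*np.sin(a),o[1]+X*np.sin(a)+Y*np.cos(a),0*X+z],-1); return X,Y,W
ths=np.deg2rad(np.arange(0,60,2))
for im,K,P in((d['f'],d['K'],d['P']),(d['g'],d['K2'],d['P2'])):
    im=cv2.cvtColor(im,cv2.COLOR_RGB2GRAY).astype(np.float32)
    best=[]
    for ex in np.arange(-3,7.1,1):
      for ey in np.arange(-3,7.1,1):
        o=np.array([.471+ex/1e3,.0302+ey/1e3])
        X,Y,W=grid(o,.087,.022); G=samp(im,K,P,W); r=np.hypot(X,Y); ph=np.arctan2(Y,X)
        X9,Y9,W9=grid(o,.09,.014); G9=samp(im,K,P,W9); r9=np.hypot(X9,Y9)
        # spindle: bright inside 9, dark line along x excluded
        s9=G9[(r9<.009)&(abs(Y9)>.002)].mean()-G9[(r9>.0108)&(r9<.013)].mean()-.5*G9[(r9<.008)&(abs(Y9)<.001)].mean()
        ring=(r>.0115)&(r<.018)
        for th in ths:
            dist=np.abs(r*np.sin((ph-th+np.pi/6)%(np.pi/3)-np.pi/6)); slot=ring&(dist<.003); tooth=ring&(dist>.004)
            best.append((G[tooth].mean()-G[slot].mean()+.5*s9,np.rad2deg(th),o[0],o[1]))
    best.sort(reverse=True)
    for b in best[:5]: print(np.round(b,4))
    print('by theta',[(int(t),round(float(max(b[0] for b in best if abs(b[1]-t)<.5)),1)) for t in range(0,60,6)])
E
```

```text
[-8.028e-01  4.200e+01  4.720e-01  3.320e-02]
[-1.0492e+00  4.4000e+01  4.7200e-01  3.3200e-02]
[-1.8479e+00  4.0000e+01  4.7200e-01  3.3200e-02]
[-2.5714e+00  4.6000e+01  4.7200e-01  3.3200e-02]
[-3.1284e+00  4.2000e+01  4.7100e-01  3.3200e-02]
by theta [(0, -22.6), (6, -26.8), (12, -28.2), (18, -29.8), (24, -24.7), (30, -16.5), (36, -6.9), (42, -0.8), (48, -5.2), (54, -13.2)]
[3.19917e+01 4.20000e+01 4.72000e-01 3.52000e-02]
[3.13613e+01 4.00000e+01 4.71000e-01 3.52000e-02]
[3.11682e+01 4.20000e+01 4.71000e-01 3.52000e-02]
[3.09621e+01 4.00000e+01 4.72000e-01 3.52000e-02]
[3.06411e+01 4.40000e+01 4.72000e-01 3.52000e-02]
by theta [(0, -30.3), (6, -25.1), (12, -21.9), (18, -24.3), (24, -29.9), (30, -1.0), (36, 23.8), (42, 32.0), (48, 20.8), (54, -5.0)]
```

Both views put the nut's slots at 42° in the pedestal frame, so the joint is at about -0.73, which is in the stated range. The tool's closing line is at 41.8°, already square to a flat.

Emit:
{"name": "move_arm", "arguments": {"series": [{"dx": 2, "dy": 11, "dz": 0, "rx": 0, "ry": 0, "rz": 0}, {"dx": 4, "dy": 24, "dz": 0, "rx": 0, "ry": 0, "rz": 0}, {"dx": 4, "dy": 26, "dz": 0, "rx": 0, "ry": 0, "rz": 0}, {"dx": 4, "dy": 26, "dz": 0, "rx": 0, "ry": 0, "rz": 0}, {"dx": 4, "dy": 26, "dz": 0, "rx": 0, "ry": 0, "rz": 0}, {"dx": 4, "dy": 26, "dz": 5, "rx": 0, "ry": 0, "rz": 0}, {"dx": 4, "dy": 16, "dz": 10, "rx": 0, "ry": 0, "rz": 0}, {"dx": 0, "dy": 6.5, "dz": 15, "rx": 0, "ry": 0, "rz": 0}, {"dx": 0, "dy": 0, "dz": 15, "rx": 0, "ry": 0, "rz": 0}, {"dx": 0, "dy": 0, "dz": 15, "rx": 0, "ry": 0, "rz": 0}, {"dx": 0, "dy": 0, "dz": 8, "rx": 0, "ry": 0, "rz": 0}, {"dx": 0, "dy": 0, "dz": 0, "rx": 0, "ry": 0, "rz": 0}]}}

```text
t: 9.65
position: [0.4705, 0.0323, 0.1084]
ee_rot: [-3.141, -0.002, 2.854]
ft_force: [-0.7, 0.3, 0.3]
gripper_width: 0.0855
grip_force: 0.0
```

```bash
python3 - <<'E'
from h import *
delta([.4715,.032,.047])
g,K,P=cap('scene'); f,K1,P1=cap('top')
crop(g,270,170,400,300,4.5,'pics/s4.png')
E
```

```text
pos [0.4705 0.0323 0.1084] rot [-3.1408e+00 -2.4000e-03  2.8540e+00] q [ 0.069  0.218 -0.346  1.009  0.     0.356]
tool delta mm [-1.2  0.  61.4]
```

View pics/s4.png

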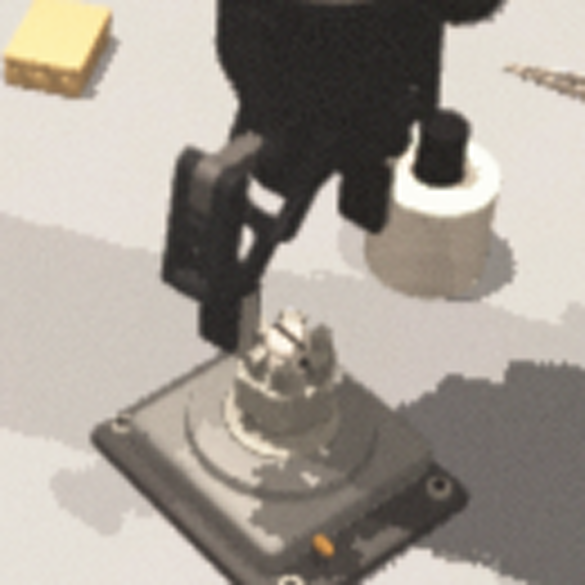

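The cap stands upright on the desk (crop px 435,220), and the open fingers at (220,320) and (365,195) straddle the nut at (287,380). I'll go down.

Emit:
{"name": "move_arm", "arguments": {"series": [{"dx": -0.5, "dy": 0, "dz": 8, "rx": 0, "ry": 0, "rz": 0}, {"dx": 0, "dy": 0, "dz": 12, "rx": 0, "ry": 0, "rz": 0}, {"dx": 0, "dy": 0, "dz": 14, "rx": 0, "ry": 0, "rz": 0}, {"dx": 0, "dy": 0, "dz": 12, "rx": 0, "ry": 0, "rz": 0}, {"dx": 0, "dy": 0, "dz": 8, "rx": 0, "ry": 0, "rz": 0}, {"dx": 0, "dy": 0, "dz": 5, "rx": 0, "ry": 0, "rz": 0}, {"dx": 0, "dy": 0, "dz": 2, "rx": 0, "ry": 0, "rz": 0}, {"dx": 0, "dy": 0, "dz": 0, "rx": 0, "ry": 0, "rz": 0}]}}

```text
t: 10.42
position: [0.4722, 0.0318, 0.0488]
ee_rot: [3.142, 0.0, 2.854]
ft_force: [-0.6, 0.1, 0.1]
gripper_width: 0.0855
grip_force: 0.0
```

Emit:
{"name": "move_arm", "arguments": {"series": [{"dx": 0, "dy": 0, "dz": 0, "rx": 0, "ry": 0, "rz": 0}, {"dx": 0, "dy": 0, "dz": 0, "rx": 0, "ry": 0, "rz": 0}, {"dx": 0, "dy": 0, "dz": 0, "rx": 0, "ry": 0, "rz": 0}, {"dx": 0, "dy": 0, "dz": 0, "rx": 0, "ry": 0, "rz": 0}, {"dx": 0, "dy": 0, "dz": 0, "rx": 0, "ry": 0, "rz": 0}, {"dx": 0, "dy": 0, "dz": 0, "rx": 0, "ry": 0, "rz": 0}, {"dx": 0, "dy": 0, "dz": 0, "rx": 0, "ry": 0, "rz": 0}, {"dx": 0, "dy": 0, "dz": 0, "rx": 0, "ry": 0, "rz": 0}], "fingers": 0, "grip_force": 30}}

```text
t: 11.08
position: [0.4727, 0.0327, 0.0495]
ee_rot: [3.139, 0.001, 2.854]
ft_force: [-1.4, 6.3, 6.6]
gripper_width: 0.0395
grip_force: 32.2
```

Emit:
{"name": "move_arm", "arguments": {"series": [{"dx": 0, "dy": 0.7, "dz": -0.4, "rx": 0, "ry": 0, "rz": 0}, {"dx": 0, "dy": 0, "dz": 0, "rx": 0, "ry": 0, "rz": 0}, {"dx": 0, "dy": 0, "dz": 0, "rx": 0, "ry": 0, "rz": 0.02}, {"dx": 0, "dy": 0, "dz": 0, "rx": 0, "ry": 0, "rz": 0.04}, {"dx": 0, "dy": 0, "dz": 0, "rx": 0, "ry": 0, "rz": 0.05}, {"dx": 0, "dy": 0, "dz": 0, "rx": 0, "ry": 0, "rz": 0.05}, {"dx": 0, "dy": 0, "dz": 0, "rx": 0, "ry": 0, "rz": 0.04}, {"dx": 0, "dy": 0, "dz": 0, "rx": 0, "ry": 0, "rz": 0}], "fingers": 0, "grip_force": 50}}

```text
t: 11.75
position: [0.4726, 0.0325, 0.0496]
ee_rot: [3.141, 0.0, 2.65]
ft_force: [-0.9, 1.8, 6.6]
gripper_width: 0.039
grip_force: 52.2
```

```bash
python3 - <<'E'
from h import *
s=robot.get_state(); print(s['ft_force'],s['moment'],s['ee_rot'],s['gripper_width'],s['position'])
E
```

```text
[-0.94376201  1.84506478  6.55348964] [ 0.44995805  0.09523069 -0.18842578] [3.14112567e+00 4.76459785e-04 2.65007263e+00] 0.039046591239216666 [0.47262082 0.03249847 0.04956117]
```

Emit:
{"name": "move_arm", "arguments": {"series": [{"dx": 0, "dy": 0, "dz": 0, "rx": 0, "ry": 0, "rz": 0.03}, {"dx": 0, "dy": 0, "dz": 0, "rx": 0, "ry": 0, "rz": 0.06}, {"dx": 0, "dy": 0, "dz": 0, "rx": 0, "ry": 0, "rz": 0.07}, {"dx": 0, "dy": 0, "dz": 0, "rx": 0, "ry": 0, "rz": 0.07}, {"dx": 0, "dy": 0, "dz": 0, "rx": 0, "ry": 0, "rz": 0.07}, {"dx": 0, "dy": 0, "dz": 0, "rx": 0, "ry": 0, "rz": 0.07}, {"dx": 0, "dy": 0, "dz": 0, "rx": 0, "ry": 0, "rz": 0.06}, {"dx": 0, "dy": 0, "dz": 0, "rx": 0, "ry": 0, "rz": 0.05}, {"dx": 0, "dy": 0, "dz": 0, "rx": 0, "ry": 0, "rz": 0.03}, {"dx": 0, "dy": 0, "dz": 0, "rx": 0, "ry": 0, "rz": 0.01}, {"dx": 0, "dy": 0, "dz": 0, "rx": 0, "ry": 0, "rz": 0}, {"dx": 0, "dy": 0, "dz": 0, "rx": 0, "ry": 0, "rz": 0}]}}

```text
t: 12.75
position: [0.4723, 0.0321, 0.0496]
ee_rot: [-3.141, 0.001, 2.132]
ft_force: [-3.1, -2.3, 9.5]
gripper_width: 0.0389
grip_force: 52.6
```

Emit:
{"name": "move_arm", "arguments": {"series": [{"dx": 0, "dy": 0, "dz": 0, "rx": 0, "ry": 0, "rz": 0}, {"dx": 0, "dy": 0, "dz": 0, "rx": 0, "ry": 0, "rz": 0}, {"dx": 0, "dy": 0, "dz": 0, "rx": 0, "ry": 0, "rz": 0}, {"dx": 0, "dy": 0, "dz": 0, "rx": 0, "ry": 0, "rz": 0}, {"dx": 0, "dy": 0, "dz": 0, "rx": 0, "ry": 0, "rz": 0}, {"dx": 0, "dy": 0, "dz": 0, "rx": 0, "ry": 0, "rz": 0}, {"dx": 0, "dy": 0, "dz": 0, "rx": 0, "ry": 0, "rz": 0}, {"dx": 0, "dy": 0, "dz": 0, "rx": 0, "ry": 0, "rz": 0}], "fingers": 1}}

```text
t: 13.42
position: [0.4723, 0.0325, 0.0492]
ee_rot: [-3.142, -0.0, 2.134]
ft_force: [-0.2, 0.2, 0.1]
gripper_width: 0.0854
grip_force: 0.0
```

Emit:
{"name": "move_arm", "arguments": {"series": [{"dx": 0, "dy": 0, "dz": -8, "rx": 0, "ry": 0, "rz": 0}, {"dx": 0, "dy": 0, "dz": -16, "rx": 0, "ry": 0, "rz": 0}, {"dx": 0, "dy": 0, "dz": -24, "rx": 0, "ry": 0, "rz": 0}, {"dx": 0, "dy": 0, "dz": -24, "rx": 0, "ry": 0, "rz": 0}, {"dx": 0, "dy": 0, "dz": -24, "rx": 0, "ry": 0, "rz": 0}, {"dx": 0, "dy": 0, "dz": -24, "rx": 0, "ry": 0, "rz": 0}, {"dx": -16, "dy": -16, "dz": -10, "rx": 0, "ry": 0, "rz": 0}, {"dx": -24, "dy": -20, "dz": 0, "rx": 0, "ry": 0, "rz": 0}, {"dx": -24, "dy": -20, "dz": 0, "rx": 0, "ry": 0, "rz": 0}, {"dx": -24, "dy": -20, "dz": 0, "rx": 0, "ry": 0, "rz": 0}, {"dx": -24, "dy": -20, "dz": 0, "rx": 0, "ry": 0, "rz": 0}, {"dx": -16, "dy": -16, "dz": 0, "rx": 0, "ry": 0, "rz": 0}]}}

```text
t: 14.42
position: [0.4456, -0.1377, 0.1799]
ee_rot: [3.141, 0.001, 2.133]
ft_force: [0.3, 0.2, 0.7]
gripper_width: 0.0855
grip_force: 0.0
```

```bash
python3 - <<'E'
from h import *
fs=[cap('top') for _ in range(6)]; gs=[cap('scene') for _ in range(3)]
f=np.mean([x[0] for x in fs[2:]],0).astype(np.uint8); g=np.mean([x[0] for x in gs],0).astype(np.uint8)
a=cv2.resize(f[240:310,225:355,::-1],(780,420),interpolation=cv2.INTER_CUBIC)
def rect(im,K,P,o,z,r=.028,n=300):
    a=-.493; t=np.linspace(-r,r,n); X,Y=np.meshgrid(t,-t)
    W=np.stack([o[0]+X*np.cos(a)-Y*np.sin(a),o[1]+X*np.sin(a)+Y*np.cos(a),0*X+z],-1)
    c=(W-P[:3,3])@P[:3,:3]; q=np.stack([c[...,0],-c[...,1],-c[...,2]],-1)@K.T
    return cv2.remap(im,(q[...,:2]/q[...,2:]).astype(np.float32),None,cv2.INTER_CUBIC)
b=np.hstack([rect(f,*fs[0][1:],(.472,.0332),.087),rect(g,*gs[0][1:],(.472,.0352),.087)])[:,:,::-1]
a=cv2.resize(a,(600,290)); cv2.imwrite('pics/end.png',np.vstack([a,b]))
s=robot.get_state(); print(s['t'],s['position'],s['ft_force'])
E
```

```text
14.8667 [ 0.44612673 -0.13476795  0.17931074] [-0.4905044  0.202925   0.3257431]
```

View pics/end.png

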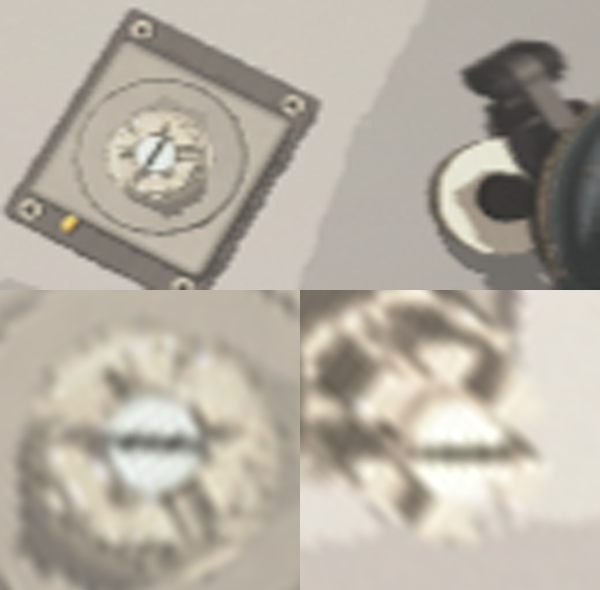

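The slots at (75,438) and (225,435) are in line with the spindle line at (155,442). The cap stands on the desk at (500,195), clear of the pedestal, and the gripper is well above it. I'll hand it in.

```bash
python3 -c "
from workcell import robot
print(robot.hand_in())"
```

```text
the job is handed in; nothing more can be done
None
```

The dust cap is open side down on the desk, clear of the pedestal, and the castle nut is tightened about 0.73 rad to its first slot in line with the cross hole, then let go; I handed the job in at about 15 s, and no verdict came back.

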